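Kit two valve springs and peel one dust cover off the clipped stack

ROBOT

A 6-joint arm with a two-finger parallel gripper is mounted at the origin on a cart in front of the work surface, level with it; the furniture and walls round the work are solid. World frame = base frame: x ahead of the robot, y to its left, z up, the work surface at z = 0. Lengths are in m, angles in rad, forces in N, time in s.
With the tool pointing down it reaches from about 0.4 to 0.825 m from the base axis. Payload 7 kg.
Tool frame: the origin (TCP) lies on the front face of the gripper's body, between the roots of the fingers; the fingertips stand 66 mm ahead of it and the grasp point (between the pads) lies 47 mm ahead of it; z points along the fingers, y is the line along which they close (so a half turn about z gives the same grasp; the last joint's range is limited). The gripper opens to 88 mm and grips with 3 to 60 N. Pads are 19 mm wide; open, the fingers measure 130 mm over their backs; the gripper's body (78 mm by 193 mm) begins 47 mm behind the grasp point.
Start: joints at [-0.885, 0.359, 0.012, 0, -1.224, -0.288], TCP at [0.261, -0.622, 0.292] pointing down, gripper open.
Joint ranges: [-3.07, 3.07], [-1.43, 2.12], [-1.02, 1.25], [-3.03, 1.67], [-3.05, -0], [-3.03, 3.03]. Speed limits (rad/s): [2.39, 2.39, 3.01, 3.14, 3.14, 3.14].

INTERFACE

Orientations are given as [roll, pitch, yaw] about the fixed x, y, z axes, in that order (R = Rz(yaw) Ry(pitch) Rx(roll)).
In Python, from station import arm gives the robot as it stands. The module is installed in compiled form; this text tells all that it offers.
- The arm moves only by the tool move_arm, never from a script. Its argument "increments" is a list of rows, each an object of numbers: "jaw": the gripper command: -1 is shut, 1 is fully open, values between are in proportion; "dx", "dy", "dz": the shift along the tool's x, y, z in m; "twist": the turn about the tool's z in rad. A call has 1 to 12 rows; each row shifts and turns the commanded pose from where the row before left it, along the tool's axes as they then stand; what a row does not reach is not made up. A row lasts 1/12 s, in which the tool goes at most 41.7 mm and 7.16 degrees, less where a joint would pass 70% of its speed; a pose out of reach is approached as far as the arm can. A call is refused whole if a number of a shift passes 0.0417 or a number of a turn 0.125, either way. A call with a gripper value outside its range is refused whole. The fingers move at their own pace and stop on an object; "force" is the grip in N (left out, the last holds). Time passes only in rows, so rows that do not move let the fingers close. It gives the time, the measured TCP pose, the force, the opening and the grip force at its end, in the units of the state.
- arm.get_state(): the state, without advancing time (a new reading comes with each control period).
- arm.grab_frame(name): name is "scene" or "side" or "wrist"; returns the picture (400x640x3 uint8, blue, green, red); there is no depth.
- arm.camera_info(name): a dict with "K" (3x3 intrinsics, pixels), "extrinsics" (4x4, takes a point from camera to world coordinates). Camera axes: x right, y down, z forward; pixel columns grow to the right and rows downward; lengths in m; the calibration is good to about 2 mm. The wrist camera is an equidistant fisheye: a pixel r from the principal point sees the ray r / f radians off the axis. A picture is of the moment at which its call begins: read the wrist's pose just before it. camera_info takes no time and is no camera call; for the wrist camera it gives the pose at the moment of the call.
- arm.job_done(): hands the job in; it is judged then, once.
Trained networks look in the newest picture that a camera, given by its name, has taken for a name from the list of things; names that differ only in an ending like _2 or _b are one class to them, and where a whole thing is asked for, a point or a joint stands for the part that bears it (a point fixed in the world has none). Each returns a list of dicts, best first, with "score" (0 to 1); they miss things now and then, are a little off and sometimes report something else, mostly with a low value. They report only what shows in the picture. A call takes as long as a camera call.
- arm.find_in(camera, name): "position" ([x, y, z] in m, in world coordinates, good to about 4 mm: the middle of the surface that is visible of it).
- arm.silhouettes(camera, name): "pixels" (400x640 bool, what is visible of it).
- arm.pinpoint(camera, name): "position" ([x, y, z] in m, in world coordinates, good to about 4 mm: a listed point, or the origin of a listed thing).
The state is a dict: "t": time; "q": joint angles; "qd": joint speeds; "joint_efforts": joint torques, N m; "eef_pos": TCP position; "ee_rot": TCP orientation; "force": force on the tool from outside, world axes, zero at the start; "moment": the same for the moment, N m; "width": finger opening in m; "gripper_force": force on a finger pad.
Only numpy, scipy, OpenCV 4.12 (cv2) and the standard library are available. Lean on these libraries where they do the work, as an engineer would, in place of code of your own. Each camera call takes 0.05 s, during which the arm holds its last target. There are 200 camera calls.

TASK

First put exactly two of the three valve springs into the steel kit tray. Then grip the yellow tab of the orange top cover and peel it off its nested stack, where four spring clips hold it fast, by lifting the tab corner about 2 cm first while the far corner stays down; leave the grey cover beneath in place. Finish still holding the orange cover by its tab, level, centred over the kit tray and about 10 cm above its rim; leave the piston, torch and paste tin alone.

Things in the scene. Friction and masses are not known exactly. Their poses are not given: they have to be found in the camera images.
- spring_a_mid (a point): centre (half-way up) of a bare steel valve spring standing upright on the bench; 34 mm diameter, 45 mm tall, 70 g; does not compress. Any two of the three springs may be used, in any order
- spring_b_mid (a point): centre (half-way up) of the second valve spring, 35 mm diameter, 48 mm tall, otherwise the same
- spring_c_mid (a point): centre (half-way up) of the third valve spring, 34 mm diameter, 45 mm tall, otherwise the same
- kit_tray: open steel kit tray, fixed to the bench, 110 mm (its x) by 150 mm (its y) by 57 mm tall to the top of its rolled rim; walls 4 mm, floor 4 mm thick, inside 102 x 142 mm. Origin: centre of its underside on the bench, z up. The springs may stand or lie in it
- top_tab (a point): middle of the grip part of the top cover's yellow pull tab: an upright plate 9 mm thick, 28 mm wide, top 17 mm above this point, just outside the cover's -x -y corner. Its flat faces look along (-1,-1) and (1,1) in the cover's x, y: grip one finger outside, one inside. Inside, the cover's flat top begins 17 mm from the face and 24 mm below this point. Axes as the cover
- top_middle (a point): centre of the flat top of the orange dust cover: rigid, open below, 80 g, flat top 118 mm (x) by 158 mm (y), skirt 6 mm out and 13 mm down; z up. Nested 8 mm above an equal grey cover. Four spring plungers press on its skirt (at x +-65, y +-52 mm); each holds it with about 2.5 N until raised 8 mm there. Raise one corner slowly and they let go in turn; raised level, all hold at once
- top_far_corner (a point): the corner of the orange cover's flat top diagonally opposite to its tab (cover frame +59, +79 mm from top_middle); the cover hinges about here while it is peeled
- second_middle (a point): centre of the flat top of the grey second cover, 80 g, loose, nested on the fixed cover below; it must stay there. Its black tab stands at its -x +y corner, its top 66 mm above the bench: raise the orange cover clear of it before moving sideways
- cover_stack: the clip stand, fixed: dark base plate 184 (x) by 190 (y) by 4 mm, four aluminium posts 35 mm tall with steel spring plungers (at x +-83, y +-52 mm), and a fixed grey cover with a black tab at +x +y. Origin: centre of the underside, on the bench; axes as the covers. Flat tops stand 17 mm (fixed), 25 mm (second) and 33 mm (orange) up
- piston: bystander: loose grey piston, 90 mm diameter, 64 mm tall; origin at the centre of its underside
- torch: bystander: loose black torch lying down, 132 x 35 x 35 mm; origin at its underside
- paste_tin: bystander: loose closed white and yellow tin, 69 mm diameter, 57 mm tall; origin at the centre of its underside

How it is judged:
On the way, in this order (a step that is already met when the one before it is completed fails the run):
1. exactly two springs are in the kit tray and let go ((((x of spring_a_mid in the frame of kit_tray between -0.051 and 0.051 m and y of spring_a_mid in the frame of kit_tray between -0.071 and 0.071 m and z of spring_a_mid in the frame of kit_tray between 0.005 and 0.045 m) and (x of spring_b_mid in the frame of kit_tray between -0.051 and 0.051 m and y of spring_b_mid in the frame of kit_tray between -0.071 and 0.071 m and z of spring_b_mid in the frame of kit_tray between 0.005 and 0.045 m) and not (x of spring_c_mid in the frame of kit_tray between -0.051 and 0.051 m and y of spring_c_mid in the frame of kit_tray between -0.071 and 0.071 m and z of spring_c_mid in the frame of kit_tray between 0.005 and 0.045 m)) or ((x of spring_a_mid in the frame of kit_tray between -0.051 and 0.051 m and y of spring_a_mid in the frame of kit_tray between -0.071 and 0.071 m and z of spring_a_mid in the frame of kit_tray between 0.005 and 0.045 m) and (x of spring_c_mid in the frame of kit_tray between -0.051 and 0.051 m and y of spring_c_mid in the frame of kit_tray between -0.071 and 0.071 m and z of spring_c_mid in the frame of kit_tray between 0.005 and 0.045 m) and not (x of spring_b_mid in the frame of kit_tray between -0.051 and 0.051 m and y of spring_b_mid in the frame of kit_tray between -0.071 and 0.071 m and z of spring_b_mid in the frame of kit_tray between 0.005 and 0.045 m)) or ((x of spring_b_mid in the frame of kit_tray between -0.051 and 0.051 m and y of spring_b_mid in the frame of kit_tray between -0.071 and 0.071 m and z of spring_b_mid in the frame of kit_tray between 0.005 and 0.045 m) and (x of spring_c_mid in the frame of kit_tray between -0.051 and 0.051 m and y of spring_c_mid in the frame of kit_tray between -0.071 and 0.071 m and z of spring_c_mid in the frame of kit_tray between 0.005 and 0.045 m) and not (x of spring_a_mid in the frame of kit_tray between -0.051 and 0.051 m and y of spring_a_mid in the frame of kit_tray between -0.071 and 0.071 m and z of spring_a_mid in the frame of kit_tray between 0.005 and 0.045 m))) and contact force between the fingers and spring_a below 0.2 N and contact force between the fingers and spring_b below 0.2 N and contact force between the fingers and spring_c below 0.2 N), for 0.2 s.
2. the tab corner of the orange cover is lifted while its far corner is still down in the stack ((((x of spring_a_mid in the frame of kit_tray between -0.051 and 0.051 m and y of spring_a_mid in the frame of kit_tray between -0.071 and 0.071 m and z of spring_a_mid in the frame of kit_tray between 0.005 and 0.045 m) and (x of spring_b_mid in the frame of kit_tray between -0.051 and 0.051 m and y of spring_b_mid in the frame of kit_tray between -0.071 and 0.071 m and z of spring_b_mid in the frame of kit_tray between 0.005 and 0.045 m) and not (x of spring_c_mid in the frame of kit_tray between -0.051 and 0.051 m and y of spring_c_mid in the frame of kit_tray between -0.071 and 0.071 m and z of spring_c_mid in the frame of kit_tray between 0.005 and 0.045 m)) or ((x of spring_a_mid in the frame of kit_tray between -0.051 and 0.051 m and y of spring_a_mid in the frame of kit_tray between -0.071 and 0.071 m and z of spring_a_mid in the frame of kit_tray between 0.005 and 0.045 m) and (x of spring_c_mid in the frame of kit_tray between -0.051 and 0.051 m and y of spring_c_mid in the frame of kit_tray between -0.071 and 0.071 m and z of spring_c_mid in the frame of kit_tray between 0.005 and 0.045 m) and not (x of spring_b_mid in the frame of kit_tray between -0.051 and 0.051 m and y of spring_b_mid in the frame of kit_tray between -0.071 and 0.071 m and z of spring_b_mid in the frame of kit_tray between 0.005 and 0.045 m)) or ((x of spring_b_mid in the frame of kit_tray between -0.051 and 0.051 m and y of spring_b_mid in the frame of kit_tray between -0.071 and 0.071 m and z of spring_b_mid in the frame of kit_tray between 0.005 and 0.045 m) and (x of spring_c_mid in the frame of kit_tray between -0.051 and 0.051 m and y of spring_c_mid in the frame of kit_tray between -0.071 and 0.071 m and z of spring_c_mid in the frame of kit_tray between 0.005 and 0.045 m) and not (x of spring_a_mid in the frame of kit_tray between -0.051 and 0.051 m and y of spring_a_mid in the frame of kit_tray between -0.071 and 0.071 m and z of spring_a_mid in the frame of kit_tray between 0.005 and 0.045 m))) and z of top_tab in the frame of cover_stack above 0.069 m and z of top_far_corner in the frame of cover_stack below 0.039 m and distance between the grasp point and top_tab below 0.04 m and horizontal distance between top_far_corner and cover_stack below 0.12 m), for 0.05 s.
At the end, for the whole second after the job is handed in: Two springs are in the tray, let go; the fingers hold the orange cover still by its tab (grasp within 40 mm), within 20 degrees of level, its middle within 40 mm of above the tray's middle and 100 to 260 mm above the bench, touching neither tray nor stack; the grey cover within 10 mm of its start (all of step 1 and horizontal distance between top_middle and kit_tray below 0.04 m and z of top_middle in the frame of kit_tray between 0.1 and 0.26 m and height (world z) of each of top_far_corner, top_tab above 0.075 m and distance between the grasp point and top_tab below 0.04 m and angle between top_middle's own z axis and vertical below 0.35 rad and contact force between the fingers and top_cover above 1 N and contact force between top_cover and kit_tray below 0.1 N and contact force between top_cover and second_cover below 0.1 N and linear speed of top_cover below 0.05 m/s and distance of second_middle from where it was at the start of the episode below 0.01 m); the arm keeps its last pose, push and grip.
It fails at once if the grey second cover is pulled up or shifted by more than 10 mm (distance of second_middle from where it was at the start of the episode above 0.01 m).
It fails at once if all three springs are put in the tray ((x of spring_a_mid in the frame of kit_tray between -0.051 and 0.051 m and y of spring_a_mid in the frame of kit_tray between -0.071 and 0.071 m and z of spring_a_mid in the frame of kit_tray between 0.005 and 0.045 m) and (x of spring_b_mid in the frame of kit_tray between -0.051 and 0.051 m and y of spring_b_mid in the frame of kit_tray between -0.071 and 0.071 m and z of spring_b_mid in the frame of kit_tray between 0.005 and 0.045 m) and (x of spring_c_mid in the frame of kit_tray between -0.051 and 0.051 m and y of spring_c_mid in the frame of kit_tray between -0.071 and 0.071 m and z of spring_c_mid in the frame of kit_tray between 0.005 and 0.045 m)).
It fails at once if a bystander (piston, torch, paste tin) is moved by more than 30 mm (distance of any of piston, torch, paste_tin from where it was at the start of the episode above 0.03 m).
It also fails if it takes over 72 s, if anything falls off the work surface, if the arm or the gripper's body presses on something with over 40 N, if the wrist force passes 120 N, or if a joint passes its speed limit or range.

## Working session

There is one attempt and no reset: what is moved stays moved. The work goes in short steps, Python scripts to look and compute and a tool call to move; the robot and the scene stay as the last step left them, time stands still between calls to the robot, and variables do not carry over. Pictures are saved under pics/ and viewed, at most 10 in all, crops included, and the job is handed in when it is done.

Besides the shell and the picture viewer there is one more tool, called after "Emit:" as name(argument=value, ...), one argument or row to a line, values as JSON. move_arm: Moves the arm, as the interface text tells. Its arguments: {"type":"object","properties":{"increments":{"type":"array"},"force":{"type":"number"}},"required":["increments"]}

```bash
mkdir -p pics
cat > h.py <<'E'
from station import arm
import numpy as np, cv2
np.set_printoptions(precision=4,suppress=True)
def snap(c,f=None):
    im=arm.grab_frame(c)
    if f: cv2.imwrite('pics/'+f,im)
    return im
def pp(c,*names):
    for n in names:
        print(c,n,[(np.round(d['position'],4).tolist(),round(d['score'],2)) for d in arm.pinpoint(c,n)[:4]])
E
python3 - <<'E'
from h import *
snap('scene','s1.png'); pp('scene','spring_a_mid','kit_tray','top_tab','top_middle','top_far_corner','second_middle','cover_stack','piston','torch','paste_tin')
snap('side','d1.png'); pp('side','spring_a_mid','kit_tray','top_tab','top_middle','top_far_corner','cover_stack','paste_tin')
s=arm.get_state(); print(s['eef_pos'],s['ee_rot'],s['t'],s['width'])
E
```

```text
scene spring_a_mid [([0.5334, -0.0178, 0.0226], 0.62)]
scene kit_tray [([0.4398, -0.0244, 0.0184], 0.19)]
scene top_tab [([0.4831, -0.3149, 0.0586], 0.89)]
scene top_middle [([0.5682, -0.2278, 0.028], 0.91)]
scene top_far_corner [([0.6291, -0.1632, 0.032], 0.96)]
scene second_middle []
scene cover_stack [([0.5699, -0.2296, -0.0027], 0.75), ([0.5703, 0.2461, -0.0021], 0.68)]
scene piston [([0.7586, -0.202, 0.0024], 0.8)]
scene torch [([0.5724, -0.4563, -0.0001], 0.8)]
scene paste_tin []
side spring_a_mid [([0.5296, -0.0141, 0.0207], 0.67), ([0.6193, -0.0181, 0.0247], 0.38)]
side kit_tray [([0.5697, 0.2474, -0.0066], 0.58), ([0.624, -0.0175, 0.0226], 0.33)]
side top_tab [([0.4809, -0.317, 0.0599], 0.86)]
side top_middle [([0.5681, -0.2302, 0.0339], 0.76)]
side top_far_corner [([0.6283, -0.1627, 0.0301], 0.56)]
side cover_stack []
side paste_tin [([0.5461, 0.4439, -0.0032], 0.76)]
[ 0.2615 -0.6223  0.2921] [ 3.1415  0.     -2.7438] 0.95 0.08787495683173505
```

View pics/s1.png

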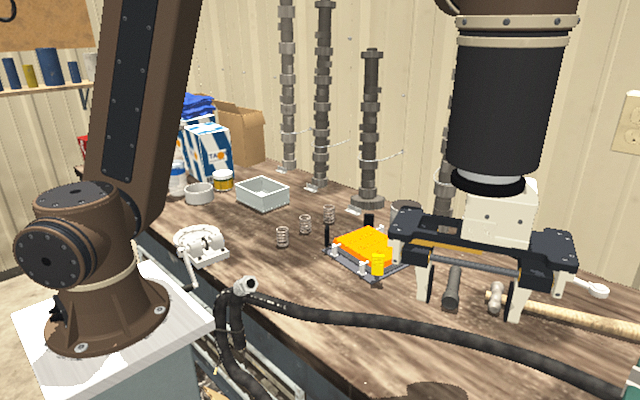

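View pics/d1.png

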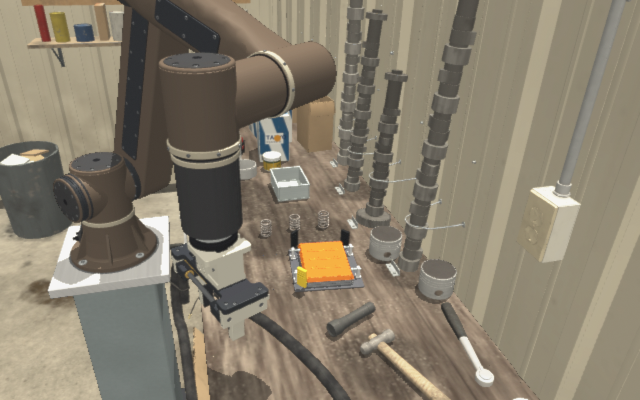

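The scene view shows the three springs at about (282,236), (305,224) and (329,214), the tray at (262,193) and the orange cover with its yellow tab at (377,263). The side view shows the springs at (265,229), (295,223) and (324,219), with the tray at (290,183).

```bash
cat >> h.py <<'E'
def bp(c,u,v,z):
    i=arm.camera_info(c);K=np.array(i['K']);T=np.array(i['extrinsics'])
    p=np.array([(u-K[0,2])/K[0,0],(v-K[1,2])/K[1,1]])
    if c=='wrist':
        r=np.linalg.norm(p); d=np.array([*(p/r*np.sin(r)),np.cos(r)]) if r>1e-9 else np.array([0,0,1.])
    else: d=np.array([*p,1.])
    d=T[:3,:3]@d; return T[:3,3]+d*(z-T[2,3])/d[2]
def goto(x,y,z,yaw):
    "increments total in tool axes for downward tool"
    s=arm.get_state();p=np.array(s['eef_pos']);yw=s['ee_rot'][2];c,sn=np.cos(yw),np.sin(yw)
    w=np.array([x,y,z])-p; dt=-(yaw-yw+np.pi/2)%np.pi-np.pi/2
    dt=((-(yaw-yw)+np.pi/2)%np.pi)-np.pi/2
    print('at',p,s['ee_rot'],'t',s['t'],'| dx %.4f dy %.4f dz %.4f twist %.4f'%(c*w[0]+sn*w[1],sn*w[0]-c*w[1],-w[2],dt), 'q6 %.2f'%s['q'][5])
E
python3 - <<'E'
from h import *
for u,v in [(282,236),(305,224),(329,214)]: print('scene',bp('scene',u,v,.0225))
for u,v in [(265,229),(295,223),(324,219)]: print('side',bp('side',u,v,.0225))
for u,v in [(236,186),(256,177),(289,187),(265,201)]: print('rim sc',bp('scene',u,v,.057))
for u,v in [(269,168),(304,168),(309,185),(273,186)]: print('rim sd',bp('side',u,v,.057))
i=arm.camera_info('wrist');print(np.array(i['K']),np.array(i['extrinsics']))
goto(.575,-.02,.25,np.pi/2)
E
```

```text
scene [ 0.4393 -0.0243  0.0225]
scene [ 0.5295 -0.0166  0.0225]
scene [ 0.6228 -0.0198  0.0225]
side [ 0.4353 -0.0302  0.0225]
side [ 0.5318 -0.0169  0.0225]
side [ 0.6264 -0.0141  0.0225]
rim sc [0.5072 0.2945 0.057 ]
rim sc [0.6017 0.3148 0.057 ]
rim sc [0.6229 0.1631 0.057 ]
rim sc [0.5014 0.1299 0.057 ]
rim sd [0.5131 0.3238 0.057 ]
rim sd [0.6381 0.2961 0.057 ]
rim sd [0.6217 0.1594 0.057 ]
rim sd [0.5004 0.1791 0.057 ]
[[309.7069   0.     322.7494]
 [  0.     309.7069 199.1277]
 [  0.       0.       1.    ]] [[-0.3866  0.8937  0.2276  0.2008]
 [ 0.9223  0.3744  0.0961 -0.6478]
 [ 0.0007  0.2471 -0.969   0.3838]
 [ 0.      0.      0.      1.    ]]
at [ 0.2615 -0.6223  0.2921] [ 3.1415  0.     -2.7438] t 0.95 | dx -0.5224 dy 0.4338 dz 0.0421 twist -1.1730 q6 -0.29
```

Emit:
move_arm(
  increments=[
    {"dx": -0.031, "dy": 0.026, "jaw": 0.3},
    {"dx": -0.031, "dy": 0.026, "jaw": 0.3},
    {"dx": -0.031, "dy": 0.026, "jaw": 0.3},
    {"dx": -0.031, "dy": 0.026, "jaw": 0.3},
    {"dx": -0.031, "dy": 0.026, "jaw": 0.3},
    {"dx": -0.031, "dy": 0.026, "jaw": 0.3},
    {"dx": -0.031, "dy": 0.026, "jaw": 0.3},
    {"dx": -0.031, "dy": 0.026, "jaw": 0.3},
    {"dx": -0.031, "dy": 0.026, "jaw": 0.3},
    {"dx": -0.031, "dy": 0.026, "jaw": 0.3},
    {"dx": -0.031, "dy": 0.026, "jaw": 0.3},
    {"dx": -0.031, "dy": 0.026, "jaw": 0.3},
  ],
)

```text
$.increments[0]: bad value
```

Emit:
move_arm(
  increments=[
    {"dx": -0.031, "dy": 0.026},
    {"dx": -0.031, "dy": 0.026},
    {"dx": -0.031, "dy": 0.026},
    {"dx": -0.031, "dy": 0.026},
    {"dx": -0.026, "dy": 0.018, "twist": -0.11},
    {"twist": -0.11},
    {"twist": -0.11},
    {"twist": -0.11},
    {"twist": -0.11},
    {"twist": -0.11},
    {"twist": -0.11},
    {"twist": -0.11},
  ],
)

```text
$.increments[0]: bad value
```

Emit:
move_arm(
  increments=[
    {"twist": -0.11},
    {"twist": -0.11},
    {"twist": -0.073},
    {},
  ],
)

```text
$.increments[0]: bad value
```

Run:
```python
from h import *
goto(.53,-.017,.15,np.pi/2); print(arm.get_state()['width'])
snap('wrist','w1.png'); pp('wrist','spring_a_mid','kit_tray','top_tab','top_middle','top_far_corner','second_middle','cover_stack','paste_tin','piston')
```

```text
at [ 0.2615 -0.6223  0.2921] [ 3.1415  0.     -2.7438] t 0.95 | dx -0.4820 dy 0.4540 dz 0.1421 twist -1.1730 q6 -0.29
0.08787495683173505
wrist spring_a_mid []
wrist kit_tray []
wrist top_tab [([0.5397, 0.4425, 0.0036], 0.65), ([0.4769, -0.3146, 0.0556], 0.63)]
wrist top_middle []
wrist top_far_corner []
wrist second_middle []
wrist cover_stack []
wrist paste_tin [([0.5437, 0.4433, 0.0001], 0.53)]
wrist piston []
```

View pics/w1.png

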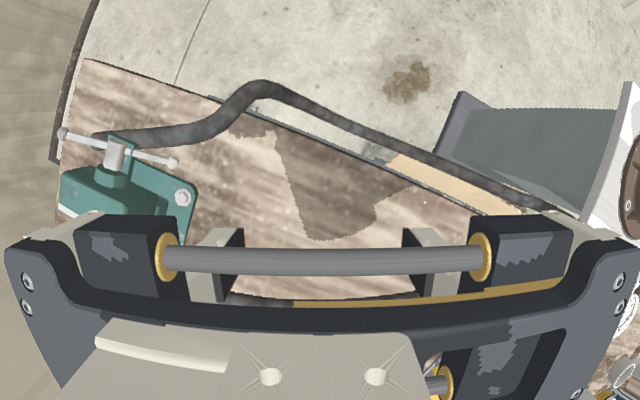

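The wrist view still shows the start place (the vise at about (110,180)) because the moves were refused. Each row probably needs all five numbers.

Emit:
move_arm(
  increments=[
    {"dx": -0.031, "dy": 0.026, "dz": 0, "twist": 0, "jaw": 0.3},
    {"dx": -0.031, "dy": 0.026, "dz": 0, "twist": 0, "jaw": 0.3},
    {"dx": -0.031, "dy": 0.026, "dz": 0, "twist": 0, "jaw": 0.3},
    {"dx": -0.031, "dy": 0.026, "dz": 0, "twist": 0, "jaw": 0.3},
    {"dx": -0.031, "dy": 0.026, "dz": 0, "twist": 0, "jaw": 0.3},
    {"dx": -0.031, "dy": 0.026, "dz": 0, "twist": 0, "jaw": 0.3},
    {"dx": -0.031, "dy": 0.026, "dz": 0, "twist": 0, "jaw": 0.3},
    {"dx": -0.031, "dy": 0.026, "dz": 0, "twist": 0, "jaw": 0.3},
    {"dx": -0.031, "dy": 0.026, "dz": 0, "twist": 0, "jaw": 0.3},
    {"dx": -0.031, "dy": 0.026, "dz": 0, "twist": 0, "jaw": 0.3},
    {"dx": -0.031, "dy": 0.026, "dz": 0, "twist": 0, "jaw": 0.3},
    {"dx": -0.031, "dy": 0.026, "dz": 0, "twist": 0, "jaw": 0.3},
  ],
  force=15,
)

```text
t: 2.45
eef_pos: [0.4841, -0.1886, 0.2927]
ee_rot: [-3.141, 0.001, -2.744]
force: [1.0, -0.9, -0.1]
width: 0.0569
gripper_force: 0.0
```

Emit:
move_arm(
  increments=[
    {"dx": -0.031, "dy": 0.026, "dz": 0, "twist": 0, "jaw": 0.3},
    {"dx": -0.031, "dy": 0.026, "dz": 0, "twist": 0, "jaw": 0.3},
    {"dx": -0.031, "dy": 0.026, "dz": 0, "twist": -0.11, "jaw": 0.3},
    {"dx": 0, "dy": 0, "dz": 0, "twist": -0.11, "jaw": 0.3},
    {"dx": 0, "dy": 0, "dz": 0, "twist": -0.11, "jaw": 0.3},
    {"dx": 0, "dy": 0, "dz": 0, "twist": -0.11, "jaw": 0.3},
    {"dx": 0, "dy": 0, "dz": 0, "twist": -0.11, "jaw": 0.3},
    {"dx": 0, "dy": 0, "dz": 0, "twist": -0.11, "jaw": 0.3},
    {"dx": 0, "dy": 0, "dz": 0, "twist": -0.11, "jaw": 0.3},
    {"dx": 0, "dy": 0, "dz": 0, "twist": -0.11, "jaw": 0.3},
    {"dx": 0, "dy": 0, "dz": 0, "twist": -0.11, "jaw": 0.3},
    {"dx": 0, "dy": 0, "dz": 0, "twist": -0.11, "jaw": 0.3},
  ],
)

```text
t: 3.45
eef_pos: [0.5391, -0.0826, 0.2923]
ee_rot: [-3.141, 0.0, -1.638]
force: [0.3, -0.0, -0.1]
width: 0.0572
gripper_force: 0.0
```

Run:
```python
from h import *
goto(.53,-.017,.15,np.pi/2); print(arm.get_state()['width'])
snap('wrist','w2.png'); pp('wrist','spring_a_mid','kit_tray','top_tab','top_middle','top_far_corner','second_middle','cover_stack','paste_tin','piston')
snap('scene'); pp('scene','spring_a_mid','kit_tray')
```

```text
at [ 0.5391 -0.0826  0.2923] [-3.1414  0.     -1.6383] t 3.45 | dx -0.0648 dy 0.0135 dz 0.1423 twist -0.0675 q6 -0.27
0.05718659282746886
wrist spring_a_mid [([0.5298, -0.0152, 0.0208], 0.89)]
wrist kit_tray []
wrist top_tab []
wrist top_middle [([0.5673, -0.2357, 0.0339], 0.79)]
wrist top_far_corner [([0.6322, -0.1597, 0.0312], 0.68)]
wrist second_middle []
wrist cover_stack []
wrist paste_tin []
wrist piston []
scene spring_a_mid [([0.5311, -0.0143, 0.0258], 0.5)]
scene kit_tray [([0.569, 0.2456, -0.0004], 0.58)]
```

View pics/w2.png

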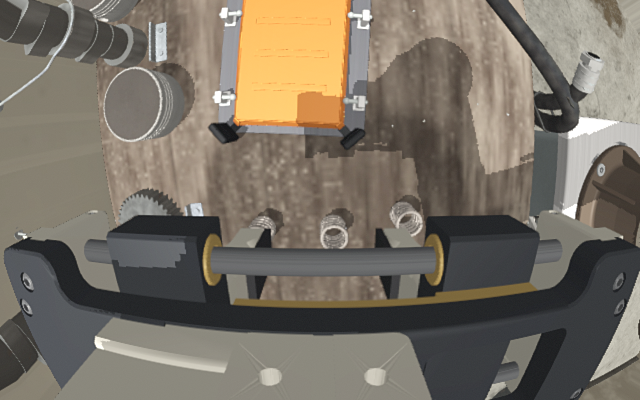

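The wrist view shows the springs at about (264,222), (335,232) and (406,216) and the orange cover's far edge at rows 124–128. The middle spring lies at about (0.5305, −0.016), and three sources agree on it.

Emit:
move_arm(
  increments=[
    {"dx": -0.033, "dy": 0.0065, "dz": 0, "twist": 0, "jaw": 0.3},
    {"dx": -0.033, "dy": 0.0065, "dz": 0, "twist": -0.067, "jaw": 0.3},
    {"dx": 0, "dy": 0, "dz": 0.036, "twist": 0, "jaw": 0.3},
    {"dx": 0, "dy": 0, "dz": 0.036, "twist": 0, "jaw": 0.3},
    {"dx": 0, "dy": 0, "dz": 0.036, "twist": 0, "jaw": 0.3},
    {"dx": 0, "dy": 0, "dz": 0.02, "twist": 0, "jaw": 0.3},
    {"dx": 0, "dy": 0, "dz": 0, "twist": 0, "jaw": 0.3},
    {"dx": 0, "dy": 0, "dz": 0, "twist": 0, "jaw": 0.3},
  ],
)

```text
t: 4.77
eef_pos: [0.5308, -0.016, 0.1638]
ee_rot: [3.14, -0.001, -1.577]
force: [0.1, 0.1, 1.4]
width: 0.0571
gripper_force: 0.0
```

Run:
```python
from h import *
goto(.5305,-.016,.077,np.pi/2)
snap('scene'); pp('scene','spring_a_mid')
snap('side'); pp('side','spring_a_mid')
snap('wrist','w3.png'); pp('wrist','spring_a_mid','kit_tray')
```

```text
at [ 0.5308 -0.016   0.1638] [ 3.1395 -0.0011 -1.5766] t 4.7667 | dx 0.0000 dy 0.0003 dz 0.0868 twist -0.0058 q6 -0.35
scene spring_a_mid [([0.5329, -0.0136, 0.0249], 0.6), ([0.5716, 0.2458, -0.0018], 0.23)]
side spring_a_mid [([0.5359, -0.0148, 0.0234], 0.45)]
wrist spring_a_mid [([0.5302, -0.0163, 0.0212], 0.95), ([0.7581, -0.1982, -0.0012], 0.62)]
wrist kit_tray []
```

View pics/w3.png

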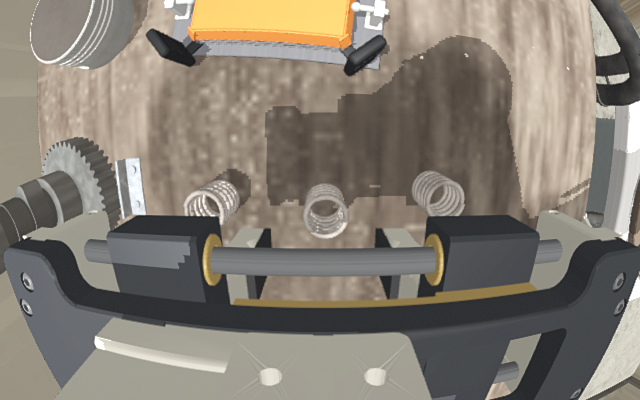

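The wrist view shows the middle spring's top at (325,218), centred between the fingers. The outer springs are at (208,206) and (440,196). I'll descend and grip.

Emit:
move_arm(
  increments=[
    {"dx": 0, "dy": 0, "dz": 0.03, "twist": 0, "jaw": 0.3},
    {"dx": 0, "dy": 0, "dz": 0.03, "twist": 0, "jaw": 0.3},
    {"dx": 0, "dy": 0, "dz": 0.026, "twist": 0, "jaw": 0.3},
    {"dx": 0, "dy": 0, "dz": 0, "twist": 0, "jaw": 0.3},
    {"dx": 0, "dy": 0, "dz": 0, "twist": 0, "jaw": -0.6},
    {"dx": 0, "dy": 0, "dz": 0, "twist": 0, "jaw": -0.6},
    {"dx": 0, "dy": 0, "dz": 0, "twist": 0, "jaw": -0.6},
    {"dx": 0, "dy": 0, "dz": 0, "twist": 0, "jaw": -0.6},
    {"dx": 0, "dy": 0, "dz": 0, "twist": 0, "jaw": -0.6},
    {"dx": 0, "dy": 0, "dz": 0, "twist": 0, "jaw": -0.6},
  ],
  force=15,
)

```text
t: 5.95
eef_pos: [0.5318, -0.0156, 0.0796]
ee_rot: [-3.139, 0.001, -1.576]
force: [-2.2, 1.1, 7.3]
width: 0.0324
gripper_force: 15.0
```

Run:
```python
from h import *
for z in (.045,):
  for u,v in []: pass
goto(.57,.21,.10,np.pi/2); s=arm.get_state(); print(s['width'],s['gripper_force'])
```

```text
at [ 0.5318 -0.0156  0.0796] [-3.1391  0.0006 -1.5763] t 5.95 | dx -0.2258 dy -0.0370 dz -0.0204 twist -0.0055 q6 -0.35
0.032449135210885834 15.000587121758144
```

```bash
cat >> h.py <<'E'
from scipy.optimize import minimize
def proj(c,P):
    i=arm.camera_info(c);K=np.array(i['K']);T=np.linalg.inv(np.array(i['extrinsics']))
    q=np.c_[P,np.ones(len(P))]@T.T; return q[:,:2]/q[:,2:3]*[K[0,0],K[1,1]]+K[:2,2]
def fitbox(masks,size,z0,z1,x0):
    def box(p):
        a=p[2];R=np.array([[np.cos(a),-np.sin(a)],[np.sin(a),np.cos(a)]])
        B=np.array([[sx*size[0]/2,sy*size[1]/2] for sx in(-1,1) for sy in(-1,1)])@R.T+p[:2]
        return np.vstack([np.c_[B,[z]*4] for z in(z0,z1)])
    def cost(p):
        e=0
        for c,m in masks:
            h=cv2.convexHull(proj(c,box(p)).astype(np.float32))
            im=np.zeros((1600,2560),np.uint8);cv2.fillConvexPoly(im,np.round((h+.5)*4-.5).astype(np.int32),1)
            im=cv2.resize(im*255,(640,400),interpolation=cv2.INTER_AREA)/255.
            e+=np.abs(im-m).sum()/m.sum()
        return e
    best=None
    for a in (-.25,-.1,0,.1,.25):
        r=minimize(cost,[x0[0],x0[1],a],method='Nelder-Mead',options=dict(initial_simplex=np.array([[0,0,0],[.01,0,0],[0,.01,0],[0,0,.1]])+[x0[0],x0[1],a],xatol=1e-4,fatol=1e-4))
        if best is None or r.fun<best.fun: best=r
    return best.x,best.fun
E
python3 - <<'E'
from h import *
M=[]
for c in('scene','side'):
    snap(c); r=arm.silhouettes(c,'kit_tray')
    for d in r[:2]:
        ys,xs=np.nonzero(d['pixels']); print(c,d['score'],len(xs),xs.min(),xs.max(),ys.min(),ys.max())
    g=[d for d in r if abs(np.nonzero(d['pixels'])[0].mean()-188)<15 and d['pixels'].sum()>300]
    if g: M.append((c,g[0]['pixels'].astype(float)))
for s in ([M] if len(M)<2 else [M,M[:1],M[1:]]): print(fitbox(s,(.11,.15),0,.057,(.57,.246)))
E
```

```text
scene 0.92 1170 235 287 176 211
side 0.54 130 291 299 214 229
(array([ 0.5682,  0.2485, -0.0135]), np.float64(0.23855203619909499))
```

Emit:
move_arm(
  increments=[
    {"dx": 0, "dy": 0, "dz": -0.03, "twist": 0, "jaw": -0.6},
    {"dx": 0, "dy": 0, "dz": -0.035, "twist": 0, "jaw": -0.6},
    {"dx": 0, "dy": 0, "dz": -0.035, "twist": 0, "jaw": -0.6},
    {"dx": -0.0299, "dy": -0.0035, "dz": -0.02, "twist": 0, "jaw": -0.6},
    {"dx": -0.0299, "dy": -0.0036, "dz": 0, "twist": 0, "jaw": -0.6},
    {"dx": -0.0299, "dy": -0.0035, "dz": 0, "twist": 0, "jaw": -0.6},
    {"dx": -0.0299, "dy": -0.0036, "dz": 0, "twist": 0, "jaw": -0.6},
    {"dx": -0.0299, "dy": -0.0036, "dz": 0, "twist": 0, "jaw": -0.6},
    {"dx": -0.0299, "dy": -0.0036, "dz": 0, "twist": 0, "jaw": -0.6},
    {"dx": -0.0299, "dy": -0.0036, "dz": 0, "twist": 0, "jaw": -0.6},
    {"dx": -0.0299, "dy": -0.0036, "dz": 0, "twist": 0, "jaw": -0.6},
    {"dx": -0.0299, "dy": -0.0036, "dz": 0, "twist": 0, "jaw": -0.6},
  ],
)

```text
t: 7.15
eef_pos: [0.5645, 0.2545, 0.1986]
ee_rot: [-3.141, 0.0, -1.577]
force: [0.2, -0.2, -0.7]
width: 0.0326
gripper_force: 15.0
```

Emit:
move_arm(
  increments=[
    {"dx": -0.0299, "dy": -0.0036, "dz": 0, "twist": 0, "jaw": -0.6},
    {"dx": 0, "dy": 0, "dz": 0, "twist": 0, "jaw": -0.6},
    {"dx": 0, "dy": 0, "dz": 0, "twist": 0, "jaw": -0.6},
  ],
)

```text
t: 7.4
eef_pos: [0.5683, 0.2845, 0.198]
ee_rot: [3.141, -0.0, -1.575]
force: [-0.2, -0.1, -1.4]
width: 0.0323
gripper_force: 15.0
```

Run:
```python
from h import *
goto(.569,.283,.088,np.pi/2); s=arm.get_state(); print(s['width'],s['gripper_force'])
snap('wrist','w4.png'); pp('wrist','spring_a_mid','kit_tray')
snap('side');pp('side','spring_a_mid','kit_tray')
```

```text
at [0.5683 0.2845 0.198 ] [ 3.1413 -0.     -1.5748] t 7.4 | dx 0.0015 dy -0.0007 dz 0.1100 twist -0.0040 q6 -0.77
0.03234583732829571 14.999910162750894
wrist spring_a_mid [([0.5667, 0.289, 0.1421], 0.89)]
wrist kit_tray [([0.5713, 0.242, 0.001], 0.63)]
side spring_a_mid [([0.5707, 0.284, 0.1399], 0.5)]
side kit_tray [([0.5709, 0.2437, -0.0014], 0.72), ([0.5668, -0.2291, 0.032], 0.7)]
```

View pics/w4.png

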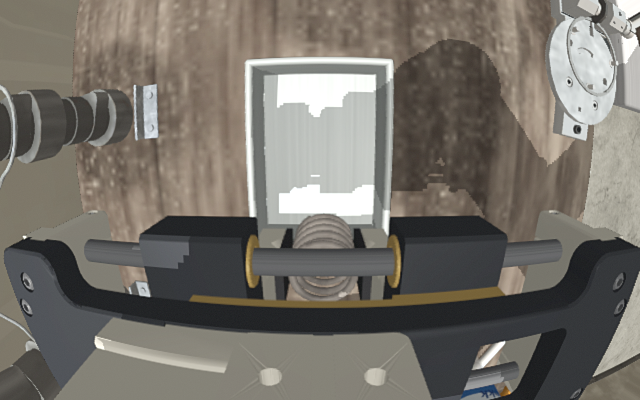

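The wrist view shows the tray's far rim at (248–393, 60), square with the tool, and the held spring centred at (323,250). I'll lower it and release.

Emit:
move_arm(
  increments=[
    {"dx": 0.0025, "dy": 0, "dz": 0.035, "twist": 0, "jaw": -0.6},
    {"dx": 0, "dy": 0, "dz": 0.035, "twist": 0, "jaw": -0.6},
    {"dx": 0, "dy": 0, "dz": 0.03, "twist": 0, "jaw": -0.6},
    {"dx": 0, "dy": 0, "dz": 0.007, "twist": 0, "jaw": -0.6},
    {"dx": 0, "dy": 0, "dz": 0, "twist": 0, "jaw": -0.6},
    {"dx": 0, "dy": 0, "dz": 0, "twist": 0, "jaw": 0.02},
    {"dx": 0, "dy": 0, "dz": 0, "twist": 0, "jaw": 0.02},
    {"dx": 0, "dy": 0, "dz": 0, "twist": 0, "jaw": 0.02},
    {"dx": 0, "dy": 0, "dz": -0.03, "twist": 0, "jaw": 0.02},
    {"dx": 0, "dy": 0, "dz": -0.035, "twist": 0, "jaw": 0.02},
    {"dx": 0, "dy": 0, "dz": -0.035, "twist": 0, "jaw": 0.02},
    {"dx": 0, "dy": 0, "dz": 0, "twist": 0, "jaw": 0.3},
  ],
)

```text
t: 8.7
eef_pos: [0.5718, 0.2826, 0.2009]
ee_rot: [-3.13, 0.008, -1.575]
force: [1.3, 0.0, 0.8]
width: 0.0478
gripper_force: 0.0
```

Run:
```python
from h import *
goto(.6245,-.017,.165,np.pi/2); s=arm.get_state(); print(s['width'],s['gripper_force'])
for c in ('side','scene'): snap(c);pp(c,'spring_a_mid')
```

```text
at [0.5718 0.2826 0.2009] [-3.13    0.0077 -1.5751] t 8.7 | dx 0.2994 dy -0.0539 dz 0.0359 twist -0.0043 q6 -0.77
0.04782677343628979 0.0
side spring_a_mid [([0.5665, 0.2794, 0.0251], 0.56)]
scene spring_a_mid [([0.5446, 0.4392, 0.0001], 0.65), ([0.5727, 0.2801, 0.0289], 0.58)]
```

Emit:
move_arm(
  increments=[
    {"dx": 0.03, "dy": -0.0054, "dz": 0, "twist": 0, "jaw": 0.3},
    {"dx": 0.03, "dy": -0.0054, "dz": 0, "twist": 0, "jaw": 0.3},
    {"dx": 0.03, "dy": -0.0054, "dz": 0, "twist": 0, "jaw": 0.3},
    {"dx": 0.03, "dy": -0.0054, "dz": 0, "twist": 0, "jaw": 0.3},
    {"dx": 0.03, "dy": -0.0054, "dz": 0, "twist": 0, "jaw": 0.3},
    {"dx": 0.03, "dy": -0.0054, "dz": 0, "twist": 0, "jaw": 0.3},
    {"dx": 0.03, "dy": -0.0054, "dz": 0.01, "twist": 0, "jaw": 0.3},
    {"dx": 0.03, "dy": -0.0054, "dz": 0.01, "twist": 0, "jaw": 0.3},
    {"dx": 0.03, "dy": -0.0054, "dz": 0.01, "twist": 0, "jaw": 0.3},
    {"dx": 0.03, "dy": -0.0054, "dz": 0.006, "twist": 0, "jaw": 0.3},
    {"dx": 0, "dy": 0, "dz": 0, "twist": 0, "jaw": 0.3},
    {"dx": 0, "dy": 0, "dz": 0, "twist": 0, "jaw": 0.3},
  ],
)

```text
t: 9.9
eef_pos: [0.6199, -0.0217, 0.1534]
ee_rot: [3.139, -0.001, -1.58]
force: [0.2, 0.4, -0.7]
width: 0.057
gripper_force: 0.0
```

Run:
```python
from h import *
goto(.6245,-.017,.079,np.pi/2)
snap('wrist','w5.png'); pp('wrist','spring_a_mid')
for c in ('side','scene'): snap(c);pp(c,'spring_a_mid')
```

```text
at [ 0.6199 -0.0217  0.1534] [ 3.1385 -0.0008 -1.5797] t 9.9 | dx -0.0048 dy -0.0045 dz 0.0744 twist -0.0089 q6 -0.29
wrist spring_a_mid []
side spring_a_mid [([0.5699, 0.2808, 0.023], 0.5)]
scene spring_a_mid [([0.5694, 0.2795, 0.028], 0.6)]
```

View pics/w5.png

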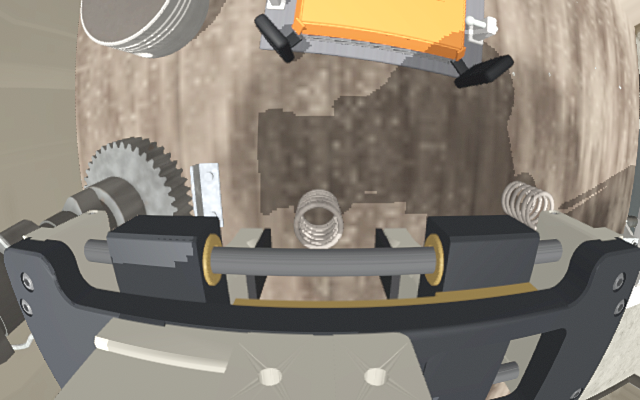

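The wrist view shows the target spring at (319,220), with its top ring at about (319,227). The third spring is at (527,203), clear of the fingers.

Run:
```python
from h import *
print(bp('wrist',319,228,.046),bp('wrist',318,209,.001),bp('wrist',535,210,.045))
```

```text
[ 0.6237 -0.0129  0.046 ] [ 0.625  -0.0135  0.001 ] [ 0.4486 -0.0231  0.045 ]
```

Emit:
move_arm(
  increments=[
    {"dx": -0.007, "dy": -0.0044, "dz": 0, "twist": -0.008, "jaw": 0.3},
    {"dx": 0, "dy": 0, "dz": 0.03, "twist": 0, "jaw": 0.3},
    {"dx": 0, "dy": 0, "dz": 0.03, "twist": 0, "jaw": 0.3},
    {"dx": 0, "dy": 0, "dz": 0.014, "twist": 0, "jaw": 0.3},
    {"dx": 0, "dy": 0, "dz": 0, "twist": 0, "jaw": 0.3},
    {"dx": 0, "dy": 0, "dz": 0, "twist": 0, "jaw": -0.6},
    {"dx": 0, "dy": 0, "dz": 0, "twist": 0, "jaw": -0.6},
    {"dx": 0, "dy": 0, "dz": 0, "twist": 0, "jaw": -0.6},
    {"dx": 0, "dy": 0, "dz": 0, "twist": 0, "jaw": -0.6},
    {"dx": 0, "dy": 0, "dz": 0, "twist": 0, "jaw": -0.6},
    {"dx": 0, "dy": 0, "dz": 0, "twist": 0, "jaw": -0.6},
  ],
  force=15,
)

```text
t: 11.12
eef_pos: [0.6257, -0.0127, 0.0825]
ee_rot: [-3.14, 0.0, -1.569]
force: [-1.0, 1.3, 6.3]
width: 0.0337
gripper_force: 15.0
```

Run:
```python
from h import *
goto(.570,.209,.198,np.pi/2)
```

```text
at [ 0.6257 -0.0127  0.0825] [-3.1396  0.0004 -1.5685] t 11.1167 | dx -0.2218 dy 0.0552 dz -0.1155 twist 0.0023 q6 -0.29
```

Emit:
move_arm(
  increments=[
    {"dx": 0, "dy": 0, "dz": -0.03, "twist": 0, "jaw": -0.6},
    {"dx": 0, "dy": 0, "dz": -0.035, "twist": 0, "jaw": -0.6},
    {"dx": 0, "dy": 0, "dz": -0.035, "twist": 0, "jaw": -0.6},
    {"dx": -0.0277, "dy": 0.0069, "dz": -0.016, "twist": 0, "jaw": -0.6},
    {"dx": -0.0277, "dy": 0.0069, "dz": 0, "twist": 0, "jaw": -0.6},
    {"dx": -0.0277, "dy": 0.0069, "dz": 0, "twist": 0, "jaw": -0.6},
    {"dx": -0.0277, "dy": 0.0069, "dz": 0, "twist": 0, "jaw": -0.6},
    {"dx": -0.0277, "dy": 0.0069, "dz": 0, "twist": 0, "jaw": -0.6},
    {"dx": -0.0277, "dy": 0.0069, "dz": 0, "twist": 0, "jaw": -0.6},
    {"dx": -0.0277, "dy": 0.0069, "dz": 0, "twist": 0, "jaw": -0.6},
    {"dx": -0.0277, "dy": 0.0069, "dz": 0, "twist": 0, "jaw": -0.6},
    {"dx": 0, "dy": 0, "dz": 0, "twist": 0, "jaw": -0.6},
  ],
)

```text
t: 12.12
eef_pos: [0.5688, 0.2125, 0.1976]
ee_rot: [-3.14, 0.001, -1.566]
force: [0.2, -0.2, -1.2]
width: 0.0336
gripper_force: 15.0
```

Emit:
move_arm(
  increments=[
    {"dx": 0, "dy": 0, "dz": 0, "twist": 0, "jaw": -0.6},
    {"dx": 0, "dy": 0, "dz": 0, "twist": 0, "jaw": -0.6},
  ],
)

```text
t: 12.28
eef_pos: [0.5693, 0.2086, 0.1973]
ee_rot: [3.142, 0.0, -1.568]
force: [0.1, 0.2, -1.4]
width: 0.0337
gripper_force: 15.0
```

Run:
```python
from h import *
goto(.570,.209,.0885,np.pi/2); s=arm.get_state(); print(s['width'],s['gripper_force'])
for c in ('wrist','scene'): snap(c);pp(c,'spring_a_mid')
```

```text
at [0.5693 0.2086 0.1973] [ 3.1415  0.0001 -1.5683] t 12.2833 | dx -0.0004 dy -0.0007 dz 0.1088 twist 0.0025 q6 -0.67
0.033660356810441355 14.994771879573818
wrist spring_a_mid [([0.5652, 0.283, 0.0237], 0.84)]
scene spring_a_mid [([0.5688, 0.2811, 0.0255], 0.58)]
```

Emit:
move_arm(
  increments=[
    {"dx": 0, "dy": 0, "dz": 0.035, "twist": 0, "jaw": -0.6},
    {"dx": 0, "dy": 0, "dz": 0.035, "twist": 0, "jaw": -0.6},
    {"dx": 0, "dy": 0, "dz": 0.03, "twist": 0, "jaw": -0.6},
    {"dx": 0, "dy": 0, "dz": 0.0075, "twist": 0, "jaw": -0.6},
    {"dx": 0, "dy": 0, "dz": 0, "twist": 0, "jaw": -0.6},
    {"dx": 0, "dy": 0, "dz": 0, "twist": 0, "jaw": 0.02},
    {"dx": 0, "dy": 0, "dz": 0, "twist": 0, "jaw": 0.02},
    {"dx": 0, "dy": 0, "dz": 0, "twist": 0, "jaw": 0.02},
    {"dx": 0, "dy": 0, "dz": -0.03, "twist": 0, "jaw": 0.02},
    {"dx": 0, "dy": 0, "dz": -0.035, "twist": 0, "jaw": 0.02},
    {"dx": 0, "dy": 0, "dz": -0.035, "twist": 0, "jaw": 0.02},
    {"dx": 0, "dy": 0, "dz": -0.035, "twist": 0, "jaw": 0.02},
  ],
)

```text
t: 13.48
eef_pos: [0.5695, 0.2085, 0.2275]
ee_rot: [-3.14, 0.001, -1.569]
force: [0.3, 1.0, -0.7]
width: 0.0444
gripper_force: 0.0
```

Run:
```python
from h import *
for c in ('side','scene'):
    snap(c);pp(c,'spring_a_mid','top_tab','top_middle','top_far_corner')
    for d in arm.silhouettes(c,'top_middle')[:1]:
        m=d['pixels'];print(d['score'],m.sum())
        cv2.imwrite(f'pics/m_{c}.png',m.astype(np.uint8)*255)
```

```text
side spring_a_mid [([0.5689, 0.2855, 0.025], 0.5)]
side top_tab [([0.4808, -0.3135, 0.0549], 0.92)]
side top_middle [([0.5709, -0.2295, 0.0332], 0.63)]
side top_far_corner [([0.6281, -0.165, 0.0296], 0.81)]
0.81 1961
scene spring_a_mid [([0.5694, 0.2785, 0.027], 0.42)]
scene top_tab [([0.4843, -0.3127, 0.0557], 0.9)]
scene top_middle [([0.5653, -0.232, 0.029], 0.69)]
scene top_far_corner [([0.6331, -0.1647, 0.032], 0.97)]
0.56 1897
```

Emit:
move_arm(
  increments=[
    {"dx": 0.04, "dy": 0.0068, "dz": 0, "twist": 0, "jaw": 0},
    {"dx": 0.04, "dy": 0.0068, "dz": 0, "twist": 0, "jaw": 0},
    {"dx": 0.04, "dy": 0.0068, "dz": 0, "twist": 0, "jaw": 0},
    {"dx": 0.04, "dy": 0.0068, "dz": 0, "twist": 0, "jaw": 0},
    {"dx": 0.04, "dy": 0.0068, "dz": 0, "twist": 0, "jaw": 0},
    {"dx": 0.04, "dy": 0.0068, "dz": 0, "twist": 0, "jaw": 0},
    {"dx": 0.04, "dy": 0.0068, "dz": 0, "twist": 0, "jaw": 0},
    {"dx": 0.04, "dy": 0.0068, "dz": 0, "twist": 0, "jaw": 0},
    {"dx": 0.04, "dy": 0.0068, "dz": 0, "twist": 0, "jaw": 0},
    {"dx": 0.04, "dy": 0.0068, "dz": 0, "twist": 0, "jaw": 0},
    {"dx": 0.04, "dy": 0.0068, "dz": 0, "twist": 0, "jaw": 0},
    {"dx": 0.04, "dy": 0.0068, "dz": 0, "twist": 0, "jaw": 0},
  ],
)

```text
t: 15.08
eef_pos: [0.4882, -0.2734, 0.2246]
ee_rot: [3.141, -0.0, -1.568]
force: [0.8, 0.7, -0.0]
width: 0.0439
gripper_force: 0.0
```

Emit:
move_arm(
  increments=[
    {"dx": 0.04, "dy": 0.0068, "dz": 0, "twist": 0, "jaw": 0},
    {"dx": 0, "dy": 0, "dz": 0, "twist": -0.111, "jaw": 0},
    {"dx": 0, "dy": 0, "dz": 0, "twist": -0.111, "jaw": 0},
    {"dx": 0, "dy": 0, "dz": 0.01, "twist": -0.111, "jaw": 0},
    {"dx": 0, "dy": 0, "dz": 0.01, "twist": -0.111, "jaw": 0},
    {"dx": 0, "dy": 0, "dz": 0.01, "twist": -0.111, "jaw": 0},
    {"dx": 0, "dy": 0, "dz": 0, "twist": -0.111, "jaw": 0},
    {"dx": 0, "dy": 0, "dz": 0, "twist": 0, "jaw": 0},
    {"dx": 0, "dy": 0, "dz": 0, "twist": 0, "jaw": 0},
  ],
)

```text
t: 15.83
eef_pos: [0.4822, -0.3116, 0.1944]
ee_rot: [3.141, 0.0, -0.906]
force: [-0.4, -0.4, 0.2]
width: 0.0438
gripper_force: 0.0
```

Run:
```python
from h import *
goto(.482,-.315,.145,np.deg2rad(-51.8))
snap('wrist','w6.png'); pp('wrist','top_tab','top_middle','top_far_corner')
```

```text
at [ 0.4822 -0.3116  0.1944] [ 3.1412  0.0003 -0.9062] t 15.8333 | dx 0.0025 dy 0.0022 dz 0.0494 twist -0.0021 q6 0.90
wrist top_tab [([0.4755, -0.3162, 0.0561], 0.6)]
wrist top_middle [([0.5659, -0.2363, 0.0319], 0.79)]
wrist top_far_corner [([0.6329, -0.1584, 0.0329], 0.93)]
```

View pics/w6.png

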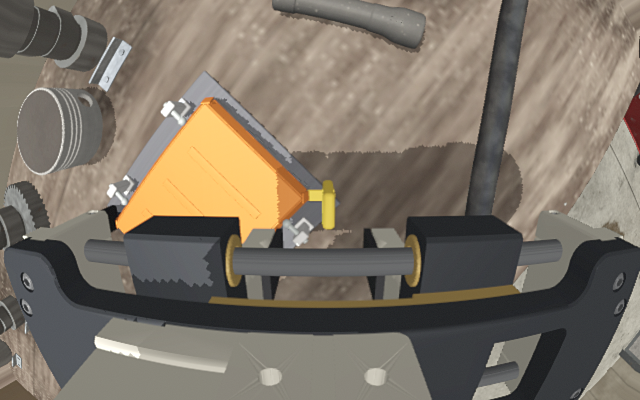

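The wrist view shows the yellow tab plate at about columns 322–335 and rows 181–228, upright in the picture and so square to the jaws. The flat orange top lies left of it, its corner at about (303,197). I'll measure the plate by colour.

Run:
```python
from h import *
im=cv2.imread('pics/w6.png'); h=cv2.cvtColor(im,cv2.COLOR_BGR2HSV)
m=cv2.inRange(h,(23,120,60),(35,255,255)); m[:,:300]=0;m[:160]=0;m[240:]=0;m[:,350:]=0
for r in range(176,234,4): 
    xs=np.nonzero(m[r])[0]; print(r,(xs.min(),xs.max()) if len(xs) else None, im[r,325:337:3].sum(1) )
for u,v in [(328.5,207),(328.5,187),(328.5,227)]: print(bp('wrist',u,v,.074))
for u,v in [(209,97),(306,195)]: print(bp('wrist',u,v,.033))
```

```text
176 None [297 290 272 281]
180 (np.int64(325), np.int64(329)) [314 321 292 290]
184 (np.int64(323), np.int64(332)) [340 338 333 281]
188 (np.int64(323), np.int64(333)) [339 343 340 288]
192 (np.int64(309), np.int64(334)) [333 354 342 324]
196 (np.int64(310), np.int64(334)) [477 504 505 391]
200 (np.int64(309), np.int64(334)) [488 520 520 395]
204 (np.int64(322), np.int64(334)) [489 520 523 392]
208 (np.int64(322), np.int64(334)) [496 526 519 386]
212 (np.int64(322), np.int64(334)) [500 530 520 379]
216 (np.int64(322), np.int64(334)) [504 527 517 375]
220 (np.int64(322), np.int64(334)) [506 526 518 375]
224 (np.int64(322), np.int64(334)) [507 526 515 374]
228 (np.int64(324), np.int64(332)) [447 484 450 224]
232 None [385 364 350 373]
[ 0.4832 -0.3187  0.074 ]
[ 0.4922 -0.3301  0.074 ]
[ 0.4738 -0.3068  0.074 ]
[ 0.614  -0.3232  0.033 ]
[ 0.4969 -0.3066  0.033 ]
```

Emit:
move_arm(
  increments=[
    {"dx": 0.0035, "dy": 0.003, "dz": 0, "twist": 0, "jaw": 0},
    {"dx": 0, "dy": 0, "dz": 0.025, "twist": 0, "jaw": 0},
    {"dx": 0, "dy": 0, "dz": 0.025, "twist": 0, "jaw": 0},
    {"dx": 0, "dy": 0, "dz": 0, "twist": 0, "jaw": 0},
    {"dx": 0, "dy": 0, "dz": 0, "twist": 0, "jaw": 0},
    {"dx": 0, "dy": 0, "dz": 0, "twist": 0, "jaw": 0},
  ],
)

```text
t: 16.53
eef_pos: [0.4826, -0.3166, 0.1458]
ee_rot: [-3.142, -0.001, -0.903]
force: [-0.3, 0.2, -0.3]
width: 0.0441
gripper_force: 0.0
```

Run:
```python
from h import *
goto(.482,-.315,.108,np.deg2rad(-51.8))
im=snap('wrist','w7.png'); pp('wrist','top_tab')
h=cv2.cvtColor(im,cv2.COLOR_BGR2HSV)
m=cv2.inRange(h,(23,120,60),(35,255,255)); m[:,:290]=0;m[:140]=0;m[270:]=0;m[:,360:]=0
for r in range(180,250,6): 
    xs=np.nonzero(m[r])[0]; print(r,(xs.min(),xs.max()) if len(xs) else None, im[r,310:345:3].sum(1) )
cv2.imwrite('pics/c7.png',cv2.resize(im[150:300,230:410],None,fx=4,fy=4))
```

```text
at [ 0.4826 -0.3166  0.1458] [-3.1415 -0.001  -0.9028] t 16.5333 | dx -0.0016 dy -0.0006 dz 0.0378 twist 0.0013 q6 0.91
wrist top_tab [([0.4792, -0.3153, 0.0545], 0.69)]
180 None [289 308 322 326 325 325 311 284 267 256 252 272]
186 None [322 332 329 334 322 301 283 276 270 275 291 295]
192 None [333 332 318 311 304 295 281 274 291 296 294 289]
198 (np.int64(324), np.int64(324)) [324 267 304 282 298 311 298 290 296 291 280 261]
204 (np.int64(319), np.int64(330)) [324 322 329 324 346 346 340 304 284 281 253 234]
210 (np.int64(302), np.int64(331)) [426 421 426 326 346 348 344 323 252 247 247 245]
216 (np.int64(303), np.int64(332)) [547 549 558 331 348 347 350 382 215 235 237 257]
222 (np.int64(303), np.int64(332)) [546 549 553 412 478 483 482 434 327 282 244 274]
228 (np.int64(318), np.int64(332)) [323 320 319 451 515 527 533 463 310 263 278 286]
234 (np.int64(317), np.int64(332)) [317 321 314 460 519 529 530 466 248 285 292 288]
240 (np.int64(317), np.int64(332)) [318 319 335 466 523 532 526 464 268 274 265 270]
246 (np.int64(317), np.int64(332)) [328 335 267 482 531 538 529 481 254 260 260 262]
```

View pics/c7.png

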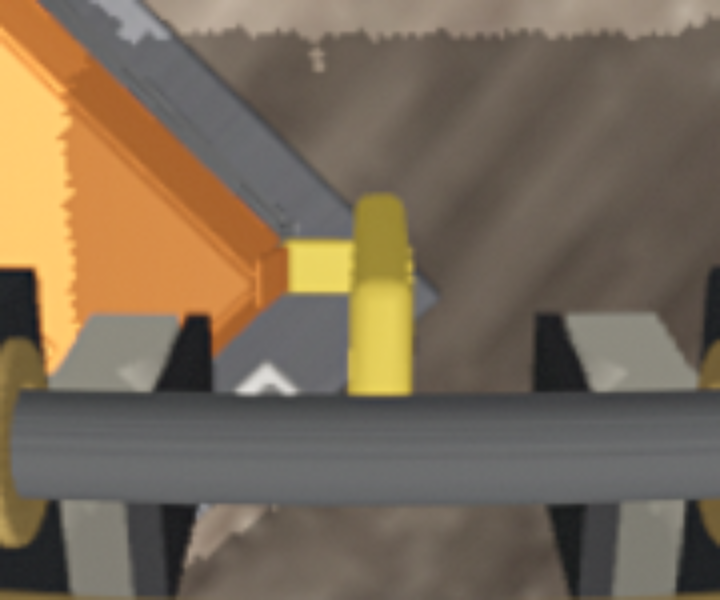

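The crop shows the tab plate centred at column 381, with the pads' inner edges at 212 and 533 (mid 372). The tab is therefore about 1 mm to the right of centre. I'll correct that, descend and grip.

Emit:
move_arm(
  increments=[
    {"dx": -0.001, "dy": 0.001, "dz": 0.02, "twist": 0, "jaw": 0},
    {"dx": 0, "dy": 0, "dz": 0.018, "twist": 0, "jaw": 0},
    {"dx": 0, "dy": 0, "dz": 0, "twist": 0, "jaw": 0},
    {"dx": 0, "dy": 0, "dz": 0, "twist": 0, "jaw": -1},
    {"dx": 0, "dy": 0, "dz": 0, "twist": 0, "jaw": -1},
    {"dx": 0, "dy": 0, "dz": 0, "twist": 0, "jaw": -1},
    {"dx": 0, "dy": 0, "dz": 0, "twist": 0, "jaw": -1},
    {"dx": 0, "dy": 0, "dz": 0, "twist": 0, "jaw": -1},
    {"dx": 0, "dy": 0, "dz": 0, "twist": 0, "jaw": -1},
    {"dx": 0, "dy": 0, "dz": 0, "twist": 0, "jaw": -1},
  ],
  force=15,
)

```text
t: 17.47
eef_pos: [0.4809, -0.3161, 0.107]
ee_rot: [-3.141, -0.001, -0.903]
force: [1.0, 0.6, -0.9]
width: 0.0093
gripper_force: 15.0
```

Emit:
move_arm(
  increments=[
    {"dx": 0, "dy": -0.0002, "dz": -0.0015, "twist": 0, "jaw": -1},
    {"dx": 0, "dy": -0.0002, "dz": -0.0015, "twist": 0, "jaw": -1},
    {"dx": 0, "dy": -0.0002, "dz": -0.0015, "twist": 0, "jaw": -1},
    {"dx": 0, "dy": -0.0002, "dz": -0.0015, "twist": 0, "jaw": -1},
    {"dx": 0, "dy": -0.0002, "dz": -0.0015, "twist": 0, "jaw": -1},
    {"dx": 0, "dy": -0.0002, "dz": -0.0015, "twist": 0, "jaw": -1},
    {"dx": 0, "dy": -0.0002, "dz": -0.0015, "twist": 0, "jaw": -1},
    {"dx": 0, "dy": -0.0002, "dz": -0.0015, "twist": 0, "jaw": -1},
  ],
)

```text
t: 18.13
eef_pos: [0.4819, -0.3149, 0.1188]
ee_rot: [-3.142, 0.0, -0.903]
force: [2.0, 2.4, -6.6]
width: 0.0102
gripper_force: 15.1
```

Run:
```python
from h import *
for c in ('side','scene'): snap(c);pp(c,'top_tab','top_middle','top_far_corner')
s=arm.get_state();print(s['eef_pos'],s['force'],s['moment'],s['width'])
```

```text
side top_tab [([0.4827, -0.3148, 0.0698], 0.76)]
side top_middle [([0.5701, -0.2275, 0.039], 0.94)]
side top_far_corner [([0.6306, -0.1637, 0.0276], 0.68)]
scene top_tab [([0.4852, -0.3116, 0.068], 0.87)]
scene top_middle [([0.5625, -0.2316, 0.0338], 0.93)]
scene top_far_corner [([0.6306, -0.163, 0.0292], 0.67)]
[ 0.482  -0.3152  0.1191] [ 2.1341  2.6917 -0.2116] [ 0.382   0.0268 -0.0148] 0.010163447739178108
```

The tab is up about 12 mm and the far corner is still down, so the cover is peeling as intended. I'll continue slowly to about +22 mm.

Emit:
move_arm(
  increments=[
    {"dx": 0, "dy": -0.0002, "dz": -0.0015, "twist": 0, "jaw": -1},
    {"dx": 0, "dy": -0.0002, "dz": -0.0015, "twist": 0, "jaw": -1},
    {"dx": 0, "dy": -0.0002, "dz": -0.0015, "twist": 0, "jaw": -1},
    {"dx": 0, "dy": -0.0002, "dz": -0.0015, "twist": 0, "jaw": -1},
    {"dx": 0, "dy": -0.0002, "dz": -0.0015, "twist": 0, "jaw": -1},
    {"dx": 0, "dy": -0.0002, "dz": -0.0015, "twist": 0, "jaw": -1},
    {"dx": 0, "dy": 0, "dz": -0.001, "twist": 0, "jaw": -1},
    {"dx": 0, "dy": 0, "dz": 0, "twist": 0, "jaw": -1},
  ],
)

```text
t: 19.2
eef_pos: [0.4823, -0.3146, 0.1291]
ee_rot: [3.141, 0.0, -0.903]
force: [-2.7, -0.2, -1.5]
width: 0.0112
gripper_force: 15.0
```

Run:
```python
from h import *
for c in ('side','scene'): snap(c);pp(c,'top_tab','top_middle','top_far_corner','second_middle')
s=arm.get_state();print(s['eef_pos'],s['force'],s['moment'],s['width'])
```

```text
side top_tab [([0.4793, -0.3145, 0.0763], 0.67)]
side top_middle [([0.5684, -0.2293, 0.0468], 0.87)]
side top_far_corner [([0.6261, -0.1616, 0.0324], 0.72)]
side second_middle []
scene top_tab [([0.4811, -0.311, 0.0794], 0.71)]
scene top_middle [([0.5627, -0.2248, 0.0394], 0.84)]
scene top_far_corner [([0.6291, -0.1604, 0.0349], 0.68), ([0.4365, -0.0236, 0.0186], 0.27)]
scene second_middle []
[ 0.4825 -0.3144  0.1286] [-4.4189 -1.7817 -1.6607] [-0.8636  1.7897  0.0297] 0.011155975926146661
```

Emit:
move_arm(
  increments=[
    {"dx": 0, "dy": 0, "dz": -0.002, "twist": 0, "jaw": -1},
    {"dx": 0, "dy": 0, "dz": -0.002, "twist": 0, "jaw": -1},
    {"dx": 0, "dy": 0, "dz": -0.002, "twist": 0, "jaw": -1},
    {"dx": 0, "dy": 0, "dz": -0.002, "twist": 0, "jaw": -1},
    {"dx": 0, "dy": 0, "dz": -0.002, "twist": 0, "jaw": -1},
    {"dx": 0, "dy": 0, "dz": -0.002, "twist": 0, "jaw": -1},
    {"dx": 0, "dy": 0, "dz": -0.002, "twist": 0, "jaw": -1},
    {"dx": 0, "dy": 0, "dz": -0.002, "twist": 0, "jaw": -1},
  ],
  force=40,
)

```text
t: 20.37
eef_pos: [0.4828, -0.3143, 0.1449]
ee_rot: [-3.141, -0.0, -0.903]
force: [0.8, -0.4, -0.5]
width: 0.009
gripper_force: 40.0
```

Run:
```python
from h import *
for c in ('side','scene'): snap(c,f'x_{c}.png');pp(c,'top_tab','top_middle','top_far_corner','second_middle')
s=arm.get_state();print(s['eef_pos'],s['force'],s['moment'],s['width'])
```

```text
side top_tab [([0.4832, -0.3151, 0.0932], 0.75)]
side top_middle [([0.5692, -0.2255, 0.0693], 0.97)]
side top_far_corner [([0.6308, -0.1615, 0.0666], 0.81)]
side second_middle []
scene top_tab [([0.486, -0.3112, 0.0918], 0.92)]
scene top_middle [([0.5659, -0.2232, 0.0659], 0.62)]
scene top_far_corner [([0.6309, -0.158, 0.0678], 0.83)]
scene second_middle [([0.5644, -0.2325, 0.0248], 0.9)]
[ 0.4827 -0.3143  0.1446] [ 0.5321 -0.8902 -0.9393] [-0.0932  0.1875 -0.012 ] 0.008782014709770438
```

The cover is free and level, with its top at about z 0.068, and the grey cover is still at 0.025. I'll lift it clear and carry it to the tray.

Emit:
move_arm(
  increments=[
    {"dx": 0, "dy": 0, "dz": -0.012, "twist": 0, "jaw": -1},
    {"dx": 0, "dy": 0, "dz": -0.02, "twist": 0, "jaw": -1},
    {"dx": 0, "dy": 0, "dz": -0.02, "twist": 0, "jaw": -1},
    {"dx": 0, "dy": 0, "dz": -0.02, "twist": 0, "jaw": -1},
    {"dx": 0, "dy": 0, "dz": -0.016, "twist": 0, "jaw": -1},
    {"dx": 0, "dy": 0, "dz": -0.01, "twist": 0, "jaw": -1},
    {"dx": -0.0074, "dy": -0.0059, "dz": 0, "twist": 0, "jaw": -1},
    {"dx": -0.0148, "dy": -0.0118, "dz": 0, "twist": 0, "jaw": -1},
    {"dx": -0.0222, "dy": -0.0177, "dz": 0, "twist": 0, "jaw": -1},
    {"dx": -0.0222, "dy": -0.0177, "dz": 0, "twist": 0, "jaw": -1},
    {"dx": -0.0222, "dy": -0.0177, "dz": 0, "twist": 0, "jaw": -1},
    {"dx": -0.0222, "dy": -0.0177, "dz": 0, "twist": 0, "jaw": -1},
  ],
)

```text
t: 21.87
eef_pos: [0.4826, -0.1707, 0.2415]
ee_rot: [3.141, 0.001, -0.903]
force: [1.0, 0.7, -1.0]
width: 0.0087
gripper_force: 40.0
```

Emit:
move_arm(
  increments=[
    {"dx": -0.0222, "dy": -0.0177, "dz": 0, "twist": 0, "jaw": -1},
    {"dx": -0.0222, "dy": -0.0177, "dz": 0, "twist": 0, "jaw": -1},
    {"dx": -0.0222, "dy": -0.0177, "dz": 0, "twist": 0, "jaw": -1},
    {"dx": -0.0222, "dy": -0.0177, "dz": 0, "twist": 0, "jaw": -1},
    {"dx": -0.0222, "dy": -0.0177, "dz": 0, "twist": 0, "jaw": -1},
    {"dx": -0.0222, "dy": -0.0177, "dz": 0, "twist": 0, "jaw": -1},
    {"dx": -0.0222, "dy": -0.0177, "dz": 0, "twist": 0, "jaw": -1},
    {"dx": -0.0222, "dy": -0.0177, "dz": 0, "twist": 0, "jaw": -1},
    {"dx": -0.0222, "dy": -0.0177, "dz": 0, "twist": 0, "jaw": -1},
    {"dx": -0.0222, "dy": -0.0177, "dz": 0, "twist": 0, "jaw": -1},
    {"dx": -0.0148, "dy": -0.0118, "dz": 0, "twist": 0, "jaw": -1},
    {"dx": -0.0074, "dy": -0.0059, "dz": 0, "twist": 0, "jaw": -1},
  ],
)

```text
t: 22.87
eef_pos: [0.4843, 0.1422, 0.2416]
ee_rot: [3.14, 0.0, -0.901]
force: [0.5, -0.1, -1.4]
width: 0.0092
gripper_force: 40.0
```

Emit:
move_arm(
  increments=[
    {"dx": -0.005, "dy": -0.004, "dz": 0, "twist": 0, "jaw": -1},
    {"dx": 0, "dy": 0, "dz": 0, "twist": 0, "jaw": -1},
    {"dx": 0, "dy": 0, "dz": 0, "twist": 0, "jaw": -1},
    {"dx": 0, "dy": 0, "dz": 0, "twist": 0, "jaw": -1},
    {"dx": 0, "dy": 0, "dz": 0, "twist": 0, "jaw": -1},
  ],
)

```text
t: 23.28
eef_pos: [0.485, 0.1455, 0.2426]
ee_rot: [3.141, 0.0, -0.904]
force: [-0.1, 0.1, -1.1]
width: 0.0092
gripper_force: 40.0
```

Run:
```python
from h import *
for c in ('side','scene'): snap(c,f'f_{c}.png');pp(c,'top_tab','top_middle','top_far_corner','second_middle','spring_a_mid','piston','torch','paste_tin')
s=arm.get_state();print(s['eef_pos'],s['force'],s['width'],s['gripper_force'],s['t'])
```

```text
side top_tab [([0.4882, 0.1487, 0.1926], 0.74), ([0.7599, -0.1964, -0.0003], 0.74)]
side top_middle [([0.5727, 0.2334, 0.1683], 0.92)]
side top_far_corner [([0.6375, 0.3017, 0.1645], 0.83), ([0.5707, 0.2824, 0.026], 0.74), ([0.5436, 0.4439, -0.0003], 0.24)]
side second_middle [([0.5609, -0.237, 0.025], 0.56)]
side spring_a_mid [([0.5695, 0.2828, 0.0237], 0.4)]
side piston [([0.7593, -0.1962, -0.0014], 0.66)]
side torch [([0.5674, -0.4531, 0.0033], 0.73)]
side paste_tin [([0.5445, 0.4473, -0.0019], 0.68), ([0.5731, 0.2327, 0.167], 0.68)]
scene top_tab [([0.4889, 0.1477, 0.1908], 0.84), ([0.5687, 0.1977, 0.027], 0.25)]
scene top_middle [([0.5699, 0.2341, 0.1612], 0.72)]
scene top_far_corner [([0.6319, 0.2986, 0.1659], 0.78)]
scene second_middle [([0.564, -0.2321, 0.0228], 0.86), ([0.7577, -0.2015, 0.0007], 0.49)]
scene spring_a_mid [([0.5711, 0.2807, 0.0294], 0.47)]
scene piston [([0.7574, -0.2017, 0.0007], 0.61)]
scene torch [([0.5721, -0.4572, 0.0002], 0.64)]
scene paste_tin [([0.569, 0.2806, 0.0281], 0.73), ([0.5459, 0.4408, -0.004], 0.61)]
[0.4851 0.1464 0.2426] [-0.9381  0.2231 -0.8568] 0.008818621698328201 39.985554814338684 24.1833
```

View pics/f_side.png

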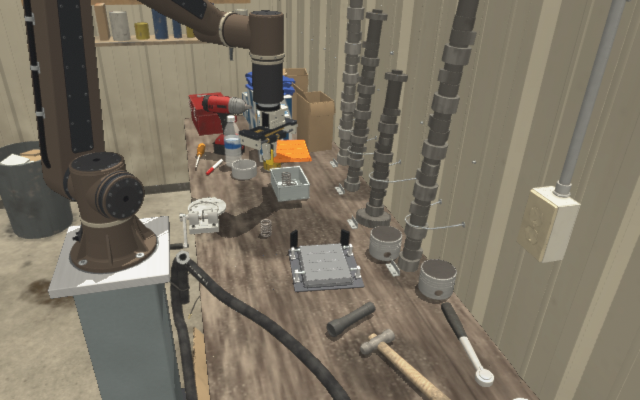

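The side view shows the orange cover level above the tray at about (292,150), two springs in the tray, one spring left on the bench at (265,229), and the grey cover in place at (327,262). I'll centre it by the last 11 mm and hand in.

Emit:
move_arm(
  increments=[
    {"dx": -0.005, "dy": -0.0033, "dz": 0, "twist": 0, "jaw": -1},
    {"dx": -0.005, "dy": -0.0033, "dz": 0, "twist": 0, "jaw": -1},
    {"dx": 0, "dy": 0, "dz": 0, "twist": 0, "jaw": -1},
    {"dx": 0, "dy": 0, "dz": 0, "twist": 0, "jaw": -1},
    {"dx": 0, "dy": 0, "dz": 0, "twist": 0, "jaw": -1},
    {"dx": 0, "dy": 0, "dz": 0, "twist": 0, "jaw": -1},
    {"dx": 0, "dy": 0, "dz": 0, "twist": 0, "jaw": -1},
    {"dx": 0, "dy": 0, "dz": 0, "twist": 0, "jaw": -1},
  ],
)

```text
t: 24.85
eef_pos: [0.4841, 0.1582, 0.2427]
ee_rot: [3.142, -0.0, -0.903]
force: [0.1, 0.8, -1.0]
width: 0.0088
gripper_force: 40.0
```

Run:
```python
from h import *
print(arm.job_done())
```

```text
the job is handed in; nothing more can be done
None
```

I handed the job in at about 25 s with two springs in the tray and the orange cover peeled tab-first and held level by its tab, centred about 10 cm above the tray rim; the grey cover stayed in place, and no verdict was returned.

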